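# Third hand at the filter stand: seat the funnel and hold it down for clamping

## Robot

A 6-joint arm with a two-finger parallel gripper is mounted at the origin on a cart in front of the work surface, level with it; the furniture and walls round the work are solid. World frame = base frame: x ahead of the robot, y to its left, z up, the work surface at z = 0. Lengths are in m, angles in rad, forces in N, time in s.
With the tool pointing down it reaches from about 0.325 to 0.9 m from the base axis. Payload 6.1 kg.
Tool frame: the origin (TCP) lies between the finger pads; the fingertips stand 22 mm ahead of it and the grasp point (between the pads) lies 3 mm ahead of it; z points along the fingers, y is the line along which they close (so a half turn about z gives the same grasp; the last joint's range is limited). The gripper opens to 85 mm and grips with 20 to 120 N. Pads are 22 mm wide; open, the fingers measure 114 mm over their backs; the gripper's body (76 mm by 85 mm) begins 54 mm behind the grasp point. The pads swing forward as they close: fully open they stand 13 mm farther back than shut.
Start: joints at [1.157, 0.22, 1.526, -0, 1.395, -0.126], TCP at [0.177, 0.599, 0.253] pointing down, gripper open.
Joint ranges: [-2.98, 2.98], [-0.91, 2.08], [0.09, 2.57], [-1.24, 4.39], [0.2, 2.65], [-2.68, 2.68]. Speed limits (rad/s): [2.57, 2.57, 3.01, 3.14, 3.14, 3.14].

## Interface

Orientations are given as a unit quaternion [w, x, y, z].
In Python, from workcell import get_obs, viewer, sign_off gives the robot as it stands. The module is installed in compiled form; this text tells all that it offers.
- The arm moves only by the tool servo_tool, never from a script. Its arguments are lists of equal length, an entry for each row: "hand": the finger opening in m, from 0 to 0.0854; "xyz": the shift along the tool's x, y, z in m, a list of three; "twist": the turn about the tool's z in degrees. A call has 1 to 8 rows; each row is the pose to reach, as a shift and turn from the pose commanded when the call began, along the tool's axes at that moment; what a row does not reach only later rows make up. A row lasts 1/8 s, in which the tool goes at most 62.5 mm and 10.7 degrees, less where a joint would pass 70% of its speed; a pose out of reach is approached as far as the arm can. A call with a gripper value outside its range is refused whole. The fingers move at their own pace and stop on an object; "newtons" is the grip in N (left out, the last holds). Time passes only in rows, so rows that repeat a pose let the fingers close. It gives the time, the measured TCP pose, the force, the opening and the grip force at its end, in the units of the state.
- get_obs(): the state, without advancing time (a new reading comes with each control period).
- viewer.grab_frame(name): name is "side" or "top"; returns the picture (420x560x3 uint8, red, green, blue); there is no depth.
- viewer.camera_params(name): a dict with "fx", "fy", "cx", "cy" (pixels), "k1" (the pictures are not rectified: a ray, as slopes to the right and down, at radius r is drawn at 1 + k1 r^2 times it, then the intrinsics apply), "extrinsics" (4x4, takes a point from world to camera coordinates). Camera axes: x right, y up, looking along -z (the intrinsics and any distortion apply to the point x, -y, -z); pixel columns grow to the right and rows downward; lengths in m; the calibration is good to about 2 mm. A picture is of the moment at which its call begins. camera_params takes no time and is no camera call.
- sign_off(): hands the job in; it is judged then, once.
The state is a dict: "time": time; "joint_positions": joint angles; "joint_vel": joint speeds; "tau": joint torques, N m; "tool_pos": TCP position; "orientation": TCP orientation; "force": force on the tool from outside, world axes, zero at the start; "torque": the same for the moment, N m; "width": finger opening in m; "gripper_force": force on a finger pad.
Only numpy, scipy, OpenCV 4.12 (cv2) and the standard library are available. Lean on these libraries where they do the work, as an engineer would, in place of code of your own. Each camera call takes 0.05 s, during which the arm holds its last target. There are 200 camera calls.

## Task

Get the filter stand ready for clamping: swing its clamp fork aside to the right as far as it goes, so the mouth is clear, then gently lower the steel funnel upright, flange down, over the boss so that it sits on the filter disc. Press the funnel straight down with a steady 12 N or so (between 8 and 16 N, weight included; 25 N would tear the filter), so that I can swing the fork over its flange and tighten it, and finish while still holding it down like that; do not shift or knock over the other things on the bench.

Things in the scene. Friction and masses are not known exactly. Their poses are not given: they have to be found in the camera images.
- filter_stand: Filter stand, fixed: grey foot plate 165 x 104 x 10 mm, stainless receiver, flange of diameter 78 mm (its top 45 mm above the bench), and on it a boss of diameter 46 mm, chamfered to 38 mm at its top. Origin: on the bench, under the boss axis. z up; +x from the boss to the fork's pivot post, 62 mm behind it, within 0.4 rad of straight away from the robot; hose barb at +y (left), 25 mm up, out to 63 mm.
- boss_top (a point): Centre of the top of the boss, 62 mm above the bench; same axes as the stand.
- support (a joint): Sprung support (dark disc, diameter 41 mm, 8 mm high) on the boss: how far it is pressed down, m. 0 = up, its top 70 mm above the bench; 0.007 = bottomed. Spring 3 N per mm from zero: 8 N = 2.7 mm, 12 N = 4 mm, 16 N = 5.3 mm.
- filter_disc (a point): Centre of the white filter disc (diameter 39 mm) on the support, 70 mm above the bench when up; moves down with the support.
- clamp_fork (a joint): Clamp fork: flat C-shaped aluminium plate, 58 to 64 mm above the bench (inner radius 30, outer 44 mm), swinging level about the post behind the boss; rad. 0 = closed, round the boss; grows as its front end goes to the right (anticlockwise seen from above) to a stop at 1.75. Mouth clear from 1.4 up. Stays where left; takes 0.06 N m to move.
- fork_pivot (a point): Fork pivot axis (vertical), at the middle of the fork plate, 61 mm above the bench.
- fork_knob (a point): Black upright knob on the free end of the fork, diameter 16 mm, from 64 to 95 mm above the bench; this point is on its axis, 81 mm above the bench, 112 mm from the pivot axis. Can be pushed sideways along its arc.
- funnel_grip (a point): Loose stainless funnel, 0.14 to 0.24 kg, upright: straight open cup, outer diameter 52 mm (55 mm rim), 98 mm high; foot flange of diameter 78 mm, 6 mm thick; collar of diameter 56 mm from there up to 20 mm. This point: on its axis, 70 mm above its underside, where to grip it. z up its axis.
- funnel_base (a point): Centre of the funnel's underside. It has a socket of diameter 50 mm, 16 mm deep, that goes over the boss (46 mm); the ledge at its end (hole of diameter 34 mm) rests on the filter disc: at first touch the underside is 54 mm above the bench (8 mm below the boss top), lower when pressed.
- glass_beaker: Bystander: glass beaker, 70 mm diameter, 92 mm high; origin under its centre.
- white_bottle: Bystander: white plastic sample bottle, 48 mm diameter, 112 mm high; origin under its centre.
- petri_dish: Bystander: glass dish, 70 mm diameter, 16 mm high.
- forceps: Bystander: steel forceps, 122 mm long.
- tape_roll: Bystander: roll of tape, 68 mm diameter, 19 mm high.
- bottle_cap: Bystander: white screw cap, 23 mm diameter, 17 mm high.

How it is judged:
On the way, in this order (a step that is already met when the one before it is completed fails the run):
1. the clamp fork is swung aside, at least 1.4 rad open, with the funnel still off the stand (value of joint clamp_fork above 1.4 rad and horizontal distance between funnel_base and boss_top above 0.06 m), for 0.2 s.
2. the funnel is seated upright over the boss, on the filter disc (horizontal distance between funnel_base and boss_top below 0.005 m and angle between funnel_base's own z axis and vertical below 0.1 rad and z of funnel_base in the frame of boss_top below -0.004 m and value of joint clamp_fork above 1.4 rad), for 0.2 s.
At the end, for the whole second after the job is handed in: Fork at least 1.4 rad open; funnel over the boss, axis within 5 mm, upright within 0.1 rad, underside at least 4 mm below the boss top; the robot still holds it, at rest, bearing on the stand with 8 to 16 N (support down over 2.2 mm) through the last second (all of step 2 and contact force between filter_stand and funnel between 8 and 16 N and value of joint support above 0.0022 m and linear speed of funnel below 0.01 m/s and contact force between any of the fingers, the arm and funnel above 2 N); the arm keeps its last pose, push and grip.
It fails at once if the funnel is pressed or knocked on the stand with more than 25 N (contact force between filter_stand and funnel above 25 N).
It fails at once if another thing on the bench is shifted by more than 30 mm or knocked over (distance of any of glass_beaker, white_bottle, petri_dish, forceps, tape_roll, bottle_cap from where it was at the start of the episode above 0.03 m or angle between any of glass_beaker, white_bottle's own z axis and vertical above 0.5 rad).
It also fails if it takes over 69 s, if anything falls off the work surface, if the arm or the gripper's body presses on something with over 40 N, if the wrist force passes 120 N, or if a joint passes its speed limit or range.

## Working session

There is one attempt and no reset: what is moved stays moved. The work goes in short steps, Python scripts to look and compute and a tool call to move; the robot and the scene stay as the last step left them, time stands still between calls to the robot, and variables do not carry over. Pictures are saved under pics/ and viewed, at most 10 in all, crops included, and the job is handed in when it is done.

Besides the shell and the picture viewer there is one more tool, called after ">>>" as a command line: name --pt "numbers of a row" for each row, then --argument value for the rest. servo_tool: Moves the arm, as the interface text tells. Its arguments: {"type":"object","properties":{"hand":{"type":"array"},"xyz":{"type":"array"},"twist":{"type":"array"},"newtons":{"type":"number"}},"required":["hand","xyz","twist"]}

```bash
mkdir -p pics
cat > h.py <<'E'
import numpy as np, cv2
from workcell import get_obs, viewer, sign_off
def P(n):
    c=viewer.camera_params(n); return c,np.array(c["extrinsics"])
def ray(n,u,v):
    c,E=P(n); a=np.array([(u-c["cx"])/c["fx"],(v-c["cy"])/c["fy"]]); s=a.copy()
    for _ in range(30): s=a/(1+c["k1"]*(s@s))
    d=E[:3,:3].T@np.array([s[0],-s[1],-1]); o=-E[:3,:3].T@E[:3,3]
    return o,d/np.linalg.norm(d)
def plane(n,u,v,z):
    o,d=ray(n,u,v); return o+d*(z-o[2])/d[2]
def proj(n,p):
    c,E=P(n); q=E[:3,:3]@np.array(p)+E[:3,3]; s=np.array([q[0],-q[1]])/-q[2]
    s=s*(1+c["k1"]*(s@s)); return s*[c["fx"],c["fy"]]+[c["cx"],c["cy"]]
def tri(a,b):
    (o1,d1),(o2,d2)=a,b
    t=np.linalg.lstsq(np.c_[d1,-d2],o2-o1,rcond=None)[0]; p,q=o1+t[0]*d1,o2+t[1]*d2
    return (p+q)/2,np.linalg.norm(p-q)
def save(n,f):
    im=viewer.grab_frame(n); cv2.imwrite("pics/"+f,im[:,:,::-1]); return im
E
python3 - <<'E'
from h import *
for n in("top","side"):
    save(n,n+"0.png"); c,E=P(n); print(n,c["fx"],c["k1"],(-E[:3,:3].T@E[:3,3]).round(3),(-E[2,:3]).round(2))
print(get_obs())
E
```

```text
top 450.3355809601117 0.04472097414526048 [ 0.37  -0.149  1.066] [ 0.19  0.01 -0.98]
side 450.5055922114639 0.03294139997596874 [1.208 0.028 0.874] [-0.62 -0.17 -0.77]
{'time': 0.1, 'joint_positions': array([ 1.15692538e+00,  2.21144859e-01,  1.52750418e+00,  8.27118317e-06,
        1.39469569e+00, -1.26101851e-01]), 'joint_vel': array([ 7.62812921e-05, -1.97226081e-03, -3.19748530e-03, -1.36172533e-03,
       -2.54735614e-04,  4.18654907e-04]), 'tau': array([ 2.43718066e-03, -4.98240745e+01, -3.90547013e+01, -3.05525623e-05,
        5.64952323e-03, -6.49892769e-06]), 'tool_pos': array([0.17718047, 0.59883119, 0.25230613]), 'orientation': array([-2.37578114e-04,  1.43389259e-01,  9.89665981e-01, -8.43214412e-04]), 'force': array([-0.16107417,  0.20206059, -0.79097682]), 'torque': array([-0.00744932,  0.02277006, -0.03125808]), 'gripper_force': 0.0, 'width': 0.08551942912327419}
```

View pics/top0.png

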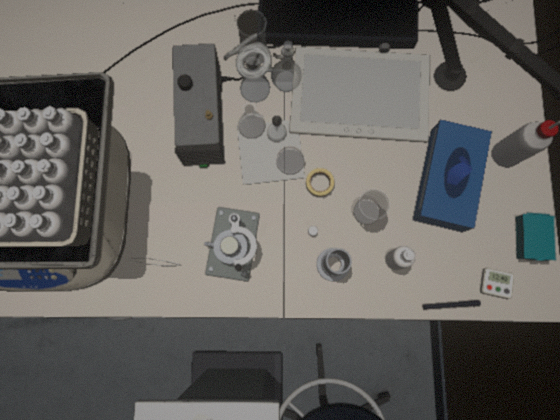

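View pics/side0.png

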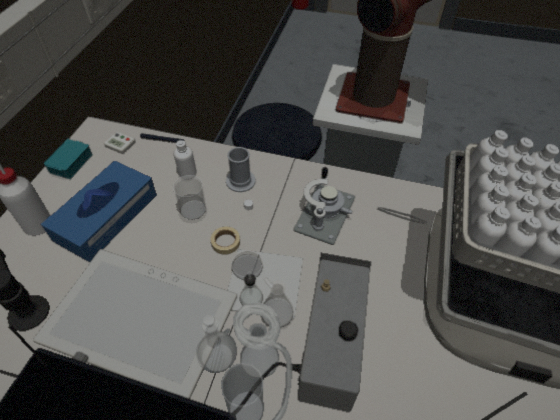

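The top view shows the stand at about (231,244), post (235,218), funnel (335,262), cap (313,231), beaker (370,208) and bottle (402,257). In the side view the funnel is at (240,170) and the stand at (325,200). Next I'll zoom in.

Run:
```python
import cv2,numpy as np
t=cv2.imread("pics/top0.png");s=cv2.imread("pics/side0.png")
f=lambda i,x,y,w,h:cv2.convertScaleAbs(cv2.resize(i[y:y+h,x:x+w],None,fx=5,fy=5,interpolation=cv2.INTER_CUBIC),alpha=1.3)
cv2.imwrite("pics/z0.png",np.vstack([np.hstack([f(t,195,220,80,60)[:, :],f(t,300,225,80,60)]),np.hstack([f(s,285,160,80,60),f(s,200,140,80,60)])]))
```

```text
(no output)
```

View pics/z0.png

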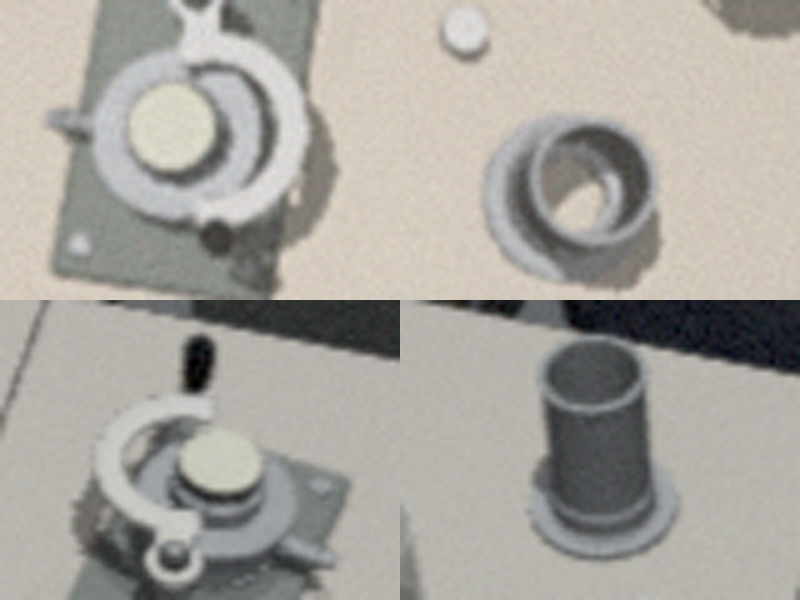

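The crops show the disc at top (229,245) and side (329,192). The funnel rim is at top (338,262) and side (239,155), and the black knob is at top (238,267) and side (325,171).

Run:
```python
from h import *
D={}
for n,(x,y) in dict(top=(229,245),side=(329,192)).items():
    im=cv2.imread(f"pics/{n}0.png").astype(int); m=((im[...,2]-im[...,0]>18)&(im[...,2]>130)).astype(np.uint8)
    if n=="top": z=np.zeros_like(m); z[y-14:y+14,x-12:x+12]=1
    else: z=np.zeros_like(m); z[y-10:y+10,x-12:x+12]=1
    k,l,st,c=cv2.connectedComponentsWithStats(m*z); i=1+st[1:,4].argmax(); D[n]=c[i]; print(n,st[i],c[i],"disc z=.070",plane(n,*c[i],.07).round(4))
print("disc tri",tri(ray("top",*D["top"]),ray("side",*D["side"])))
o=-.4
for nm,a,b,z in[("rim",(300+38.4+o,225+36.8+o),(200+38.8+o,140+14.8+o),.098),("knobtop",(195+43.4+o,220+47.2+o),(285+40+o,160+8.2+o),.095),
  ("post",(195+40.2+o,220+0+o),(285+34.8+o,160+50.5+o),.068),("cap",(300+13.2+o,225+6.2+o),None,.017)]:
    print(nm,plane("top",*a,z).round(4), (plane("side",*b,z).round(4),tri(ray("top",*a),ray("side",*b))) if b else "")
# funnel flange outline centre, top & side (z=.006)
print("flange side", plane("side",200+40.9+o,140+41+o,.006).round(4))
print("beaker,bottle",plane("top",370,208,.05).round(3),plane("top",402,256,.112).round(3),plane("side",185,147,.112).round(3),plane("top",320,182,.01).round(3))
# project seen size of rim
```

```text
Traceback (most recent call last):
ValueError: attempt to get argmax of an empty sequence
```

Run:
```python
from h import *
D={}
for n,(x,y) in dict(top=(229,245),side=(329,192)).items():
    im=cv2.imread(f"pics/{n}0.png").astype(int); print(n,im[y,x],im[y,x+11],im[y-11,x])
    sc=im[...,2]-im[...,0]; p=sc[y-12:y+13,x-12:x+13]
    ref=np.median(sc[y-3:y+4,x-3:x+4]); m=((sc>ref*.55)&(im[...,2]>im[y,x,2]*.75)).astype(np.uint8)
    z=np.zeros_like(m); z[y-12:y+13,x-13:x+14]=1
    k,l,st,c=cv2.connectedComponentsWithStats(m*z,connectivity=4); i=1+st[1:,4].argmax(); D[n]=c[i]; print(ref,st[i],c[i],"disc z=.070",plane(n,*c[i],.07).round(4))
print("disc tri",tri(ray("top",*D["top"]),ray("side",*D["side"])))
o=-.4
for nm,a,b,z in[("rim",(300+38.4+o,225+36.8+o),(200+38.8+o,140+14.8+o),.098),("knobtop",(195+43.4+o,220+47.2+o),(285+40+o,160+8.2+o),.095),
  ("post",(195+40.2+o,220+0+o),(285+34.8+o,160+50.5+o),.068),("cap",(300+13.2+o,225+6.2+o),None,.017)]:
    print(nm,plane("top",*a,z).round(4), (plane("side",*b,z).round(4),tri(ray("top",*a),ray("side",*b))) if b else "")
print("flange side", plane("side",200+40.9+o,140+41+o,.006).round(4))
print("beaker,bottle",plane("top",370,208,.05).round(3),plane("top",402,256,.112).round(3),plane("side",185,147,.112).round(3),plane("top",320,182,.01).round(3))
```

```text
top [156 167 169] [94 94 94] [150 148 147]
13.0 [220 236  18  18 233] [228.83690987 244.83690987] disc z=.070 [ 0.4902 -0.0468  0.07  ]
side [146 156 154] [115 113 111] [135 139 141]
9.0 [321 180  22  18 291] [331.87628866 188.16494845] disc z=.070 [ 0.4766 -0.0403  0.07  ]
disc tri (array([ 0.48806963, -0.04361099,  0.08139027]), np.float64(0.008850295906937894))
rim [ 0.4532 -0.2844  0.098 ] (array([ 0.4554, -0.2823,  0.098 ]), (array([ 0.45320677, -0.2839714 ,  0.09563262]), np.float64(0.0014885238712587226)))
knobtop [ 0.44   -0.0704  0.095 ] (array([ 0.4392, -0.0681,  0.095 ]), (array([ 0.43977092, -0.06923666,  0.09531833]), np.float64(0.0023336298042187604)))
post [ 0.5476 -0.0585  0.068 ] (array([ 0.5495, -0.0547,  0.068 ]), (array([ 0.54777603, -0.05657701,  0.0653531 ]), np.float64(0.003349308294525035)))
cap [ 0.5314 -0.238   0.017 ] 
flange side [ 0.4582 -0.2817  0.006 ]
beaker,bottle [ 0.58  -0.367  0.05 ] [ 0.465 -0.417  0.112] [ 0.481 -0.411  0.112] [ 0.652 -0.257  0.01 ]
```

```bash
cat >> h.py <<'E'
from scipy.spatial.transform import Rotation as R
def deltas(pts):
    o=get_obs(); w,x,y,z=o["orientation"]; M=R.from_quat([x,y,z,w]).as_matrix()
    print("tcp",o["tool_pos"].round(4),"yang",np.degrees(np.arctan2(M[1,1],M[0,1])).round(1),"t",o["time"],"F",o["force"].round(2),"j",o["joint_positions"].round(2),"w",round(o["width"],4))
    for p in pts: print(p,"->",(M.T@(np.array(p)-o["tool_pos"])).round(3))
E
python3 - <<'E'
from h import *
deltas([(.24,.36,.25),(.31,.16,.25),(.435,-.038,.19)])
print(plane("side",328.8,191.8,.07),tri(ray("top",228.8,244.9),ray("side",328.8,191.8)))
E
```

```text
tcp [0.1772 0.5988 0.2523] yang 73.5 t 0.1 F [-0.16  0.2  -0.79] j [ 1.16  0.22  1.53  0.    1.39 -0.13] w 0.0855
(0.24, 0.36, 0.25) -> [-0.128 -0.211  0.003]
(0.31, 0.16, 0.25) -> [-0.252 -0.383  0.003]
(0.435, -0.038, 0.19) -> [-0.428 -0.537  0.063]
[ 0.49004611 -0.04501335  0.07      ] (array([ 0.48995037, -0.04586601,  0.06964933]), np.float64(0.0016886887534716176))
```

>>> servo_tool --hand '[0,0,0,0,0,0,0,0]' --pt "-0.03 -0.05 0.0" --pt "-0.06 -0.1 0.0" --pt "-0.09 -0.15 0.0" --pt "-0.125 -0.2 0.0" --pt "-0.16 -0.25 0.0" --pt "-0.195 -0.3 0.0" --pt "-0.23 -0.35 0.0" --pt "-0.25 -0.38 0.0" --twist '[10,20,30,40,50,60,70,73.5]'

```text
time: 1.1
tool_pos: [0.3095, 0.1617, 0.2531]
orientation: [0.0, 0.709, 0.705, 0.0]
force: [0.2, 0.2, -0.4]
width: -0.0001
gripper_force: 0.0
```

Run:
```python
from h import *
deltas([(.435,-.038,.19),(.435,-.038,.097)])
```

```text
tcp [0.3095 0.1617 0.2531] yang -0.3 t 1.1 F [ 0.15  0.16 -0.36] j [ 0.25 -0.51  2.18 -0.    1.47  0.26] w -0.0001
(0.435, -0.038, 0.19) -> [-0.199  0.127  0.063]
(0.435, -0.038, 0.097) -> [-0.199  0.126  0.156]
```

>>> servo_tool --hand '[0,0,0,0,0,0,0,0]' --pt "-0.05 0.03 0.015" --pt "-0.1 0.06 0.03" --pt "-0.15 0.095 0.045" --pt "-0.199 0.126 0.06" --pt "-0.199 0.126 0.09" --pt "-0.199 0.126 0.12" --pt "-0.199 0.126 0.156" --pt "-0.199 0.126 0.156" --twist '[0,0,0,0,0,0,0,0]'

```text
time: 2.1
tool_pos: [0.4324, -0.0343, 0.0945]
orientation: [-0.003, 0.707, 0.707, -0.002]
force: [0.1, 0.2, -0.5]
width: 0.0
gripper_force: 0.0
```

Run:
```python
from h import *
deltas([(round(.548-.114*np.cos(a),4),round(-.0565-.114*np.sin(a),4),.097) for a in np.arange(0,1.36,.09)])
```

```text
tcp [ 0.4324 -0.0343  0.0945] yang 0.0 t 2.1 F [ 0.11  0.23 -0.51] j [-0.26 -0.05  2.14 -0.    1.06 -0.26] w 0.0
(np.float64(0.434), np.float64(-0.0565), 0.097) -> [-0.022  0.002 -0.003]
(np.float64(0.4345), np.float64(-0.0667), 0.097) -> [-0.032  0.002 -0.003]
(np.float64(0.4358), np.float64(-0.0769), 0.097) -> [-0.043  0.003 -0.003]
(np.float64(0.4381), np.float64(-0.0869), 0.097) -> [-0.053  0.006 -0.003]
(np.float64(0.4413), np.float64(-0.0967), 0.097) -> [-0.062  0.009 -0.003]
(np.float64(0.4453), np.float64(-0.1061), 0.097) -> [-0.072  0.013 -0.003]
(np.float64(0.4502), np.float64(-0.1151), 0.097) -> [-0.081  0.018 -0.003]
(np.float64(0.4559), np.float64(-0.1237), 0.097) -> [-0.089  0.023 -0.003]
(np.float64(0.4623), np.float64(-0.1317), 0.097) -> [-0.097  0.03  -0.003]
(np.float64(0.4694), np.float64(-0.1391), 0.097) -> [-0.105  0.037 -0.003]
(np.float64(0.4771), np.float64(-0.1458), 0.097) -> [-0.111  0.045 -0.003]
(np.float64(0.4854), np.float64(-0.1518), 0.097) -> [-0.117  0.053 -0.003]
(np.float64(0.4943), np.float64(-0.157), 0.097) -> [-0.123  0.062 -0.003]
(np.float64(0.5035), np.float64(-0.1615), 0.097) -> [-0.127  0.071 -0.003]
(np.float64(0.5131), np.float64(-0.165), 0.097) -> [-0.131  0.081 -0.003]
(np.float64(0.523), np.float64(-0.1677), 0.097) -> [-0.133  0.091 -0.003]
```

>>> servo_tool --hand '[0,0,0,0,0,0,0,0]' --pt "-0.012 0.002 -0.003" --pt "-0.022 0.002 -0.003" --pt "-0.032 0.002 -0.003" --pt "-0.043 0.003 -0.003" --pt "-0.053 0.006 -0.003" --pt "-0.062 0.009 -0.003" --pt "-0.072 0.013 -0.003" --pt "-0.081 0.018 -0.003" --twist '[0,0,0,0,0,0,0,0]'

```text
time: 3.1
tool_pos: [0.4537, -0.1165, 0.1002]
orientation: [-0.0, 0.707, 0.707, 0.0]
force: [1.2, 1.6, -0.5]
width: 0.0001
gripper_force: 0.8
```

Run:
```python
from h import *
im=save("side","a.png"); save("top","at.png"); deltas([])
cv2.imwrite("pics/az.png",cv2.convertScaleAbs(cv2.resize(im[130:250,250:410,::-1],None,fx=4,fy=4),alpha=1.3))
```

```text
tcp [ 0.454  -0.1171  0.1004] yang -0.0 t 3.2 F [-0.29  0.29 -0.23] j [-0.42  0.02  2.06 -0.    1.07 -0.42] w 0.0002
```

View pics/az.png

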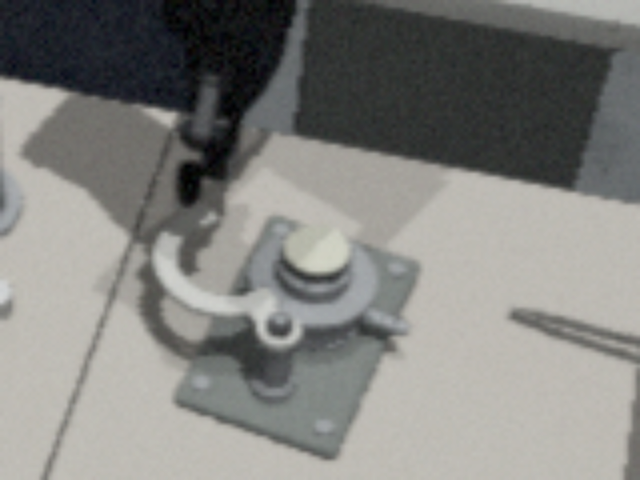

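>>> servo_tool --hand '[0,0,0,0,0,0,0,0]' --pt "-0.008 0.005 0.002" --pt "-0.016 0.012 0.003" --pt "-0.024 0.02 0.003" --pt "-0.031 0.029 0.003" --pt "-0.037 0.038 0.003" --pt "-0.042 0.047 0.003" --pt "-0.047 0.058 0.003" --pt "-0.05 0.068 0.003" --twist '[0,0,0,0,0,0,0,0]'

```text
time: 4.2
tool_pos: [0.5221, -0.1663, 0.0973]
orientation: [0.0, 0.707, 0.707, 0.0]
force: [-0.3, 1.2, -0.7]
width: 0.0001
gripper_force: 0.3
```

Run:
```python
from h import *
deltas([(.531,-.168,.097)])
im=save("side","b.png");tp=save("top","bt.png")
f=lambda i,x,y:cv2.convertScaleAbs(cv2.resize(i[y:y+120,x:x+100,::-1],None,fx=4,fy=4),alpha=1.3)
cv2.imwrite("pics/bz.png",np.hstack([f(im,255,140),f(tp,195,190)]))
```

```text
tcp [ 0.5221 -0.1663  0.0973] yang 0.0 t 4.2 F [-0.34  1.2  -0.69] j [-0.45  0.21  1.86 -0.    1.08 -0.45] w 0.0001
(0.531, -0.168, 0.097) -> [-0.002  0.009  0.   ]
```

View pics/bz.png

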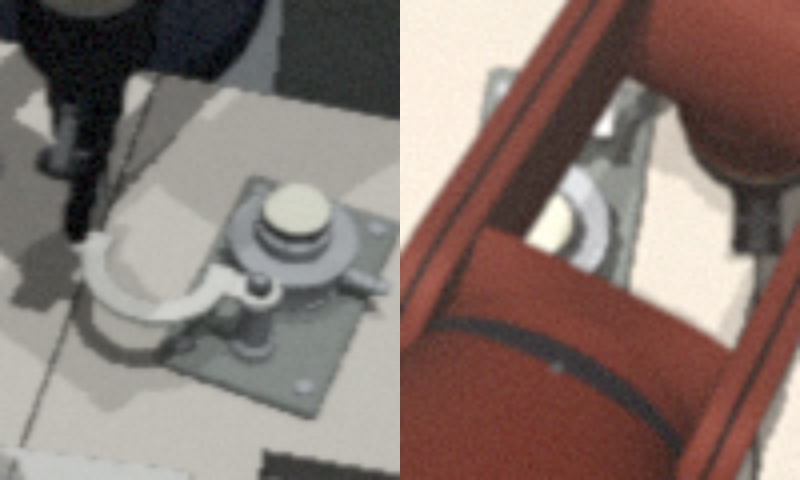

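The fork has swung with the finger still behind its knob. I'll push on, slowly, towards the stop.

>>> servo_tool --hand '[0,0,0,0,0,0]' --pt "-0.001 0.004 0" --pt "-0.002 0.008 0" --pt "-0.002 0.012 0" --pt "-0.002 0.015 0" --pt "-0.002 0.018 0" --pt "-0.002 0.018 0" --twist '[0,0,0,0,0,0]'

```text
time: 5.05
tool_pos: [0.5342, -0.168, 0.0967]
orientation: [-0.005, 0.707, 0.707, -0.004]
force: [-22.4, -1.0, 15.0]
width: -0.0002
gripper_force: 11.9
```

>>> servo_tool --hand '[0,0,0,0.04,0.085,0.085,0.085,0.085]' --pt "0 -0.02 0" --pt "0 -0.035 -0.02" --pt "0 -0.04 -0.06" --pt "0 -0.045 -0.1" --pt "-0.03 -0.055 -0.1" --pt "-0.07 -0.07 -0.1" --pt "-0.115 -0.085 -0.1" --pt "-0.115 -0.085 -0.1" --twist '[0,0,0,0,0,0,0,0]'

```text
time: 6.05
tool_pos: [0.4536, -0.2857, 0.1977]
orientation: [0.001, 0.708, 0.706, -0.0]
force: [-0.3, 0.6, -0.6]
width: 0.0846
gripper_force: 0.0
```

Run:
```python
from h import *
deltas([(.4545,-.2835,.12),(.4545,-.2835,.073)])
im=save("side","c.png");tp=save("top","ct.png")
f=lambda i,x,y:cv2.convertScaleAbs(cv2.resize(i[y:y+120,x:x+100,::-1],None,fx=4,fy=4),alpha=1.3)
cv2.imwrite("pics/cz.png",np.hstack([f(im,200,100),f(im,260,120)]))
```

```text
tcp [ 0.4536 -0.2857  0.1977] yang -0.2 t 6.05 F [-0.33  0.64 -0.61] j [-0.71  0.05  1.82 -0.    1.27 -0.7 ] w 0.0846
(0.4545, -0.2835, 0.12) -> [0.002 0.001 0.078]
(0.4545, -0.2835, 0.073) -> [0.002 0.001 0.125]
```

View pics/cz.png

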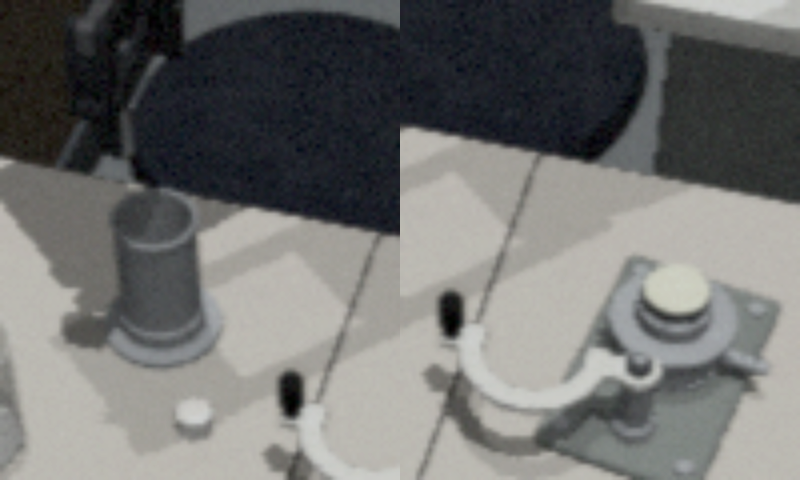

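The fork is open, with its knob at side (272,193). The funnel is undisturbed at (238,155). I'll descend, grip and lift it.

>>> servo_tool --hand '[0.085,0.085,0.085,0.085,0.085,0.04,0.04,0.04]' --pt "0.002 0.001 0.03" --pt "0.002 0.001 0.06" --pt "0.002 0.001 0.09" --pt "0.002 0.001 0.125" --pt "0.002 0.001 0.125" --pt "0.002 0.001 0.125" --pt "0.002 0.001 0.125" --pt "0.002 0.001 0.125" --twist '[0,0,0,0,0,0,0,0]' --newtons 40

```text
time: 7.15
tool_pos: [0.4566, -0.2818, 0.0744]
orientation: [0.002, 0.707, 0.707, 0.0]
force: [0.4, 0.5, 5.9]
width: 0.0514
gripper_force: 42.9
```

Run:
```python
from h import *
deltas([])
print("knob",plane("side",272.3,193.6,.095),"piv",plane("side",260+59.5-.4,120+90-.4,.068))
```

```text
tcp [ 0.4566 -0.2818  0.0744] yang 0.0 t 7.15 F [0.37 0.52 5.89] j [-0.7   0.21  1.9   0.    1.03 -0.7 ] w 0.0514
knob [ 0.55349144 -0.16655675  0.095     ] piv [ 0.54827577 -0.05565899  0.068     ]
```

>>> servo_tool --hand '[0.04,0.04,0.04,0.04,0.04,0.04,0.04,0.04]' --pt "0 0 -0.01" --pt "0 0 -0.03" --pt "0 0 -0.06" --pt "0 0 -0.09" --pt "0 0 -0.12" --pt "0 0 -0.12" --pt "0 0 -0.12" --pt "0 0 -0.12" --twist '[0,0,0,0,0,0,0,0]'

```text
time: 8.15
tool_pos: [0.4544, -0.2803, 0.1904]
orientation: [-0.002, 0.707, 0.707, -0.0]
force: [-0.1, -0.1, -1.8]
width: 0.0514
gripper_force: 42.4
```

Run:
```python
from h import *
deltas([(.47,-.15,.2),(.490,-.046,.2)])
im=save("side","d.png");tp=save("top","dt.png")
f=lambda i,x,y:cv2.convertScaleAbs(cv2.resize(i[y:y+120,x:x+100,::-1],None,fx=4,fy=4),alpha=1.3)
cv2.imwrite("pics/dz.png",np.hstack([f(im,190,60),f(tp,280,190)]))
```

```text
tcp [ 0.4544 -0.2803  0.1904] yang 0.0 t 8.15 F [-0.06 -0.11 -1.8 ] j [-0.7   0.06  1.83  0.    1.26 -0.7 ] w 0.0514
(0.47, -0.15, 0.2) -> [ 0.13   0.016 -0.009]
(0.49, -0.046, 0.2) -> [ 0.234  0.036 -0.009]
```

View pics/dz.png

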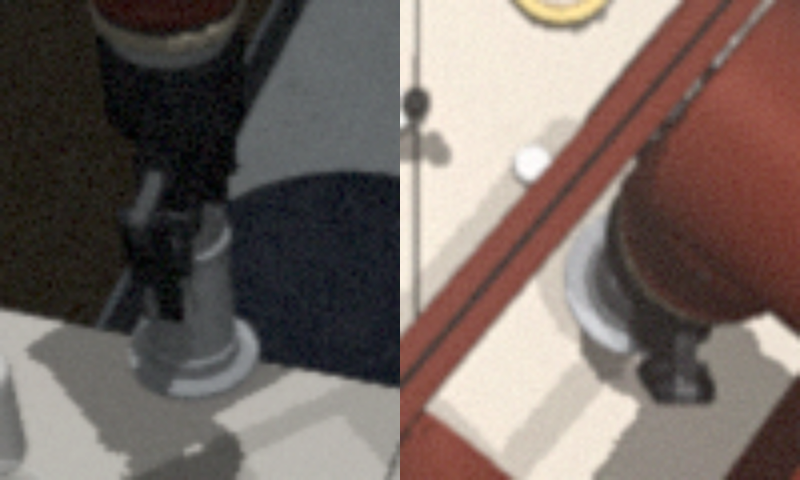

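The funnel hangs upright in the grip. Its flange spans side columns 223 to 254.7, with the lowest row at 159.2. I'll check its offset from the tool axis.

Run:
```python
from h import *
def ext(x,y,zb):
    q=np.array([proj("side",(x+.039*np.cos(t),y+.039*np.sin(t),z)) for z in(zb,zb+.006) for t in np.linspace(0,6.28,90)])
    return q.min(0)[0],q.max(0)
for p in [(.4544,-.2803,.116),(.4574,-.2803,.116),(.4544,-.2833,.116),(.4544,-.2803,.119)]: print(p,ext(*p))
# same check before grip: standing funnel in side0: flange 530..678 /5 cols, bottom 558
print(ext(.4545,-.2835,0), (200+130/5,200+278/5,140+258/5))
```

```text
(0.4544, -0.2803, 0.116) (np.float64(222.561919542454), array([254.8188126 , 160.18293487]))
(0.4574, -0.2803, 0.116) (np.float64(222.13187347675745), array([254.44645876, 161.03683151]))
(0.4544, -0.2833, 0.116) (np.float64(221.39608334398366), array([253.64869083, 159.93804536]))
(0.4544, -0.2803, 0.119) (np.float64(222.44898848781185), array([254.77499631, 159.27983416]))
(np.float64(225.41517419869868), array([255.21197932, 192.11568747])) (226.0, 255.6, 191.6)
```

>>> servo_tool --hand '[0.04,0.04,0.04,0.04,0.04,0.04,0.04,0.04]' --pt "0.03 0.004 -0.005" --pt "0.07 0.008 -0.005" --pt "0.115 0.015 -0.005" --pt "0.16 0.022 0.0" --pt "0.2 0.03 0.005" --pt "0.225 0.034 0.01" --pt "0.234 0.036 0.015" --pt "0.234 0.036 0.02" --twist '[0,0,0,0,0,0,0,0]'

```text
time: 9.25
tool_pos: [0.4912, -0.047, 0.1717]
orientation: [-0.0, 0.707, 0.708, -0.0]
force: [-0.7, -0.2, -1.8]
width: 0.0511
gripper_force: 42.3
```

>>> servo_tool --hand '[0.04,0.04,0.04,0.04]' --pt "0 0 0" --pt "0 0 0" --pt "0 0 0" --pt "0 0 0" --twist '[0,0,0,0]'

```text
time: 9.75
tool_pos: [0.4914, -0.0474, 0.1725]
orientation: [0.0, 0.707, 0.707, 0.0]
force: [-0.4, -0.0, -2.3]
width: 0.0516
gripper_force: 42.3
```

Run:
```python
from h import *
deltas([(.490,-.046,.165)])
im=save("side","e.png");tp=save("top","et.png")
f=lambda i,x,y:cv2.convertScaleAbs(cv2.resize(i[y:y+80,x:x+67,::-1],None,fx=6,fy=6,interpolation=cv2.INTER_CUBIC),alpha=1.3)
cv2.imwrite("pics/ez.png",np.hstack([f(im,295,130),f(tp,195,205)])[:,:800])
```

```text
tcp [ 0.4914 -0.0474  0.1725] yang -0.0 t 9.75 F [-0.43 -0.02 -2.33] j [-0.26 -0.02  1.94 -0.    1.22 -0.26] w 0.0516
(0.49, -0.046, 0.165) -> [ 0.001 -0.001  0.008]
```

View pics/ez.png

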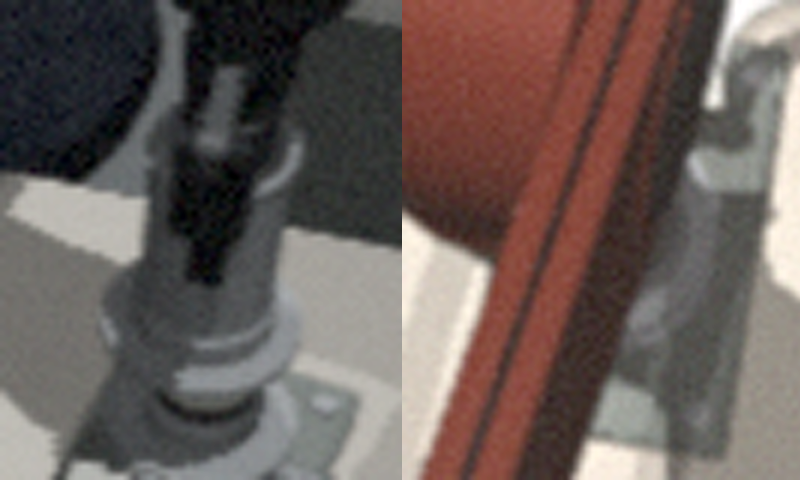

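The side view shows the funnel above the boss. Its flange runs from about column 311.5 to 344.8, with its bottom at row 195.2.

Run:
```python
from h import *
def ext(x,y,zb,h=.006):
    q=np.array([proj("side",(x+.039*np.cos(t),y+.039*np.sin(t),z)) for z in(zb,zb+h) for t in np.linspace(0,6.28,90)])
    return q.min(0)[0].round(1),q.max(0).round(1)
for p in [(.4914,-.0474,.099),(.4914,-.0444,.099),(.4884,-.0474,.099)]: print(p,ext(*p))
print("receiver flange right/left at disc estimate",ext(.490,-.0458,.041,.004))
```

```text
(0.4914, -0.0474, 0.099) (np.float64(312.1), array([345.9, 196.4]))
(0.4914, -0.0444, 0.099) (np.float64(313.3), array([347.2, 196.7]))
(0.4884, -0.0474, 0.099) (np.float64(312.3), array([346.2, 195.5]))
receiver flange right/left at disc estimate (np.float64(311.3), array([343.7, 212.1]))
```

>>> servo_tool --hand '[0.04,0.04,0.04,0.04,0.04,0.04]' --pt "0.002 -0.001 0.008" --pt "0.0025 -0.001 0.014" --pt "0.0025 -0.001 0.018" --pt "0.0025 -0.001 0.021" --pt "0.0025 -0.001 0.024" --pt "0.0025 -0.001 0.024" --twist '[0,0,0,0,0,0]'

```text
time: 10.6
tool_pos: [0.4902, -0.0445, 0.1481]
orientation: [-0.0, 0.707, 0.707, -0.0]
force: [-0.2, -0.1, -2.0]
width: 0.0516
gripper_force: 42.3
```

>>> servo_tool --hand '[0.04,0.04,0.04,0.04,0.04,0.04,0.04,0.04]' --pt "0 0 0.001" --pt "0 0 0.002" --pt "0 0 0.003" --pt "0 0 0.004" --pt "0 0 0.005" --pt "0 0 0.006" --pt "0 0 0.006" --pt "0 0 0.006" --twist '[0,0,0,0,0,0,0,0]'

```text
time: 11.6
tool_pos: [0.4903, -0.0445, 0.1423]
orientation: [0.0, 0.707, 0.707, -0.0]
force: [0.1, 0.3, -1.1]
width: 0.0519
gripper_force: 42.3
```

>>> servo_tool --hand '[0.04,0.04,0.04,0.04,0.04,0.04]' --pt "0 0 0.001" --pt "0 0 0.002" --pt "0 0 0.003" --pt "0 0 0.004" --pt "0 0 0.004" --pt "0 0 0.004" --twist '[0,0,0,0,0,0]'

```text
time: 12.35
tool_pos: [0.4903, -0.0445, 0.1383]
orientation: [0.0, 0.707, 0.707, 0.0]
force: [-0.7, -0.4, -1.8]
width: 0.0517
gripper_force: 42.3
```

>>> servo_tool --hand '[0.04,0.04,0.04,0.04,0.04,0.04]' --pt "0 0 0.001" --pt "0 0 0.002" --pt "0 0 0.003" --pt "0 0 0.004" --pt "0 0 0.004" --pt "0 0 0.004" --twist '[0,0,0,0,0,0]'

```text
time: 13.1
tool_pos: [0.4903, -0.0445, 0.1343]
orientation: [0.0, 0.707, 0.707, -0.0]
force: [0.6, -0.1, -2.5]
width: 0.0512
gripper_force: 42.3
```

>>> servo_tool --hand '[0.04,0.04,0.04,0.04,0.04,0.04]' --pt "0 0 0.001" --pt "0 0 0.002" --pt "0 0 0.003" --pt "0 0 0.004" --pt "0 0 0.004" --pt "0 0 0.004" --twist '[0,0,0,0,0,0]'

```text
time: 13.85
tool_pos: [0.4903, -0.0445, 0.1303]
orientation: [-0.0, 0.707, 0.707, 0.0]
force: [1.0, 0.3, -1.9]
width: 0.0517
gripper_force: 42.3
```

>>> servo_tool --hand '[0.04,0.04,0.04,0.04,0.04]' --pt "0 0 0.001" --pt "0 0 0.002" --pt "0 0 0.002" --pt "0 0 0.002" --pt "0 0 0.002" --twist '[0,0,0,0,0]'

```text
time: 14.48
tool_pos: [0.4903, -0.0445, 0.1283]
orientation: [-0.0, 0.707, 0.707, -0.0]
force: [-0.1, 0.6, -2.8]
width: 0.0513
gripper_force: 42.3
```

>>> servo_tool --hand '[0.04,0.04,0.04,0.04,0.04]' --pt "0 0 0.001" --pt "0 0 0.002" --pt "0 0 0.002" --pt "0 0 0.002" --pt "0 0 0.002" --twist '[0,0,0,0,0]'

```text
time: 15.1
tool_pos: [0.4904, -0.0445, 0.1265]
orientation: [0.0, 0.707, 0.707, 0.0]
force: [-1.8, 0.2, 3.2]
width: 0.0515
gripper_force: 42.7
```

>>> servo_tool --hand '[0.04,0.04,0.04,0.04]' --pt "0 0 0.001" --pt "0 0 0.001" --pt "0 0 0.001" --pt "0 0 0.001" --twist '[0,0,0,0]'

```text
time: 15.6
tool_pos: [0.4904, -0.0445, 0.1256]
orientation: [0.0, 0.707, 0.707, 0.0]
force: [-2.3, 0.5, 5.4]
width: 0.0515
gripper_force: 43.0
```

>>> servo_tool --hand '[0.04,0.04,0.04,0.04]' --pt "0 -0.0005 0.0005" --pt "0 -0.001 0.001" --pt "0 -0.001 0.001" --pt "0 -0.001 0.001" --twist '[0,0,0,0]'

```text
time: 16.1
tool_pos: [0.4903, -0.0446, 0.1252]
orientation: [0.001, 0.707, 0.707, 0.001]
force: [-1.1, 1.3, 6.1]
width: 0.0516
gripper_force: 43.1
```

>>> servo_tool --hand '[0.04,0.04,0.04,0.04]' --pt "0 0 0.0005" --pt "0 0 0.0007" --pt "0 0 0.0007" --pt "0 0 0.0007" --twist '[0,0,0,0]'

```text
time: 16.6
tool_pos: [0.4903, -0.0446, 0.1247]
orientation: [0.001, 0.707, 0.707, 0.001]
force: [-2.3, 0.9, 8.9]
width: 0.0513
gripper_force: 43.3
```

Run:
```python
from h import *
F=[]
for i in range(4): im=save("side","f.png"); F.append(get_obs()["force"])
print(np.array(F).round(2)); deltas([])
f=lambda i,x,y:cv2.convertScaleAbs(cv2.resize(i[y:y+100,x:x+130,::-1],None,fx=6,fy=6,interpolation=cv2.INTER_CUBIC),alpha=1.3)
cv2.imwrite("pics/fz.png",f(im,250,130))
```

```text
[[-3.09  1.66  8.6 ]
 [-2.09  1.22  8.9 ]
 [-1.57  1.35  7.99]
 [-1.91  1.23  8.18]]
tcp [ 0.4903 -0.0446  0.1247] yang 0.0 t 16.8 F [-1.91  1.23  8.18] j [-0.25  0.04  1.98  0.    1.12 -0.25] w 0.0515
```

View pics/fz.png

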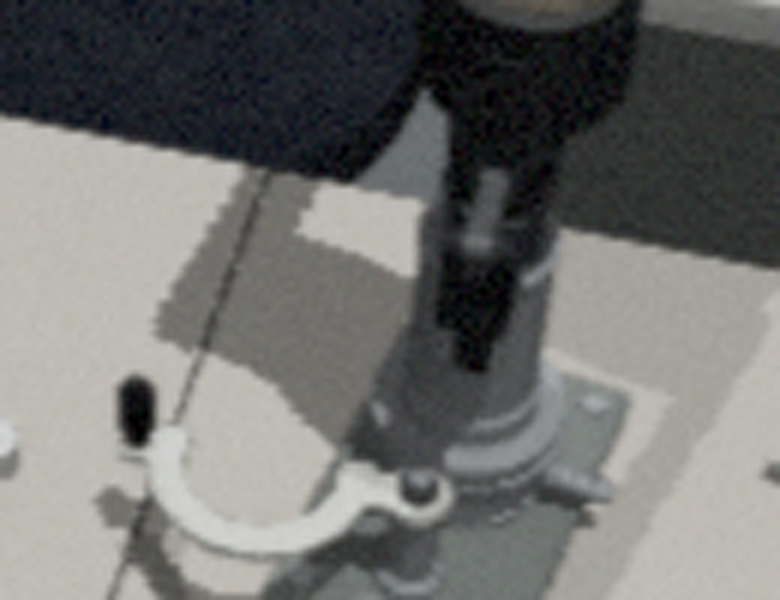

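The funnel is seated upright on the stand with the fork aside. The force is about 10.3 N (8.3 N reading plus 2 N weight), so I'll add a touch more.

>>> servo_tool --hand '[0.04,0.04,0.04,0.04,0.04,0.04]' --pt "0 0 0.0003" --pt "0 0 0.0006" --pt "0 0 0.0006" --pt "0 0 0.0006" --pt "0 0 0.0006" --pt "0 0 0.0006" --twist '[0,0,0,0,0,0]'

```text
time: 17.55
tool_pos: [0.4903, -0.0446, 0.1243]
orientation: [0.001, 0.707, 0.707, 0.001]
force: [-3.3, 1.5, 9.8]
width: 0.0515
gripper_force: 43.5
```

Run:
```python
from h import *
F=[]
for i in range(8): viewer.grab_frame("side"); F.append(get_obs()["force"])
F=np.array(F); print(F.mean(0).round(2),F[:,2].round(1)); deltas([])
if 8<F[:,2].mean()<12: print(sign_off())
```

```text
[-2.6   1.44  9.52] [10.6  9.7  9.9  9.6  9.4  8.7  9.5  8.7]
tcp [ 0.4903 -0.0446  0.1243] yang 0.0 t 17.95 F [-2.41  1.41  8.74] j [-0.25  0.04  1.99  0.    1.12 -0.25] w 0.0517
the job is handed in; nothing more can be done
None
```

The job is handed in at about 18 s, with the fork swung right to its stop, the funnel upright over the boss on the filter disc, and the robot still pressing it down with about 11.5 N (weight included); I have not seen the judge's result.

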